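# Set the board holder's sliding jaw to the red stop

### The job

Set the circuit-board holder for the next board: with closed fingertips press down the yellow brake plate in the middle of the sliding jaw, keep it pressed while you push the jaw along its rods until it meets the red stop, then lift off so that the brake holds it there. Only press and push, do not drag the jaw against its brake, and leave the loose things round the holder where they lie.

Things in the scene. Friction and masses are not known exactly. Their poses are not given: they have to be found in the camera images.
- holder_mid (a point): middle of the grey base plate (70 mm wide, 340 mm long, top 8 mm above the table, fixed to it) of a circuit-board holder; the point lies on the plate's top. The point's y axis runs along the two steel rods, x across them, z up. Blue end blocks (30 mm high) close both ends; on the -y one stands a blue fixed jaw, 59 mm high
- slider (a joint): position of the blue sliding jaw along the rods, m: 0 at the middle of the holder, growing towards the holder's +y. With its brake on it is held with about 20 to 30 N; with the brake plate pressed it slides with 1 to 2 N. The rods allow -0.092 to 0.092, but the red and white stops end its way before that
- slider_mid (a point): centre of the sliding jaw, at the floor of its finger trough, 34 mm above the table (the point moves with the jaw; its y axis runs along the rods). The jaw is 64 mm across the rods, 72 mm along them; at its two ends stand shoulders, 11 mm thick along the rods and 60 mm across, with tops 56 mm above the table. The trough between them is 50 mm long along the rods and open at both sides; the yellow brake plate fills its middle. The jaw cannot leave the rods
- brake (a joint): how far the yellow brake plate is pressed, m: 0 up (brake on), 0.005 fully down. It is sprung upwards: it takes about 7 N to press it 0.002, where the brake is free, and about 11 N to press it fully down. Let go, it comes up by itself and brakes the jaw again
- plate_top (a point): centre of the top of the yellow brake plate (44x44 mm, black ribs), 42 mm above the table when up; moves with the jaw and with the plate. The shoulders stand 14 mm above it, so a finger that presses the plate and moves along the rods meets a shoulder and pushes the jaw with it
- red_stop_mid (a point): centre of the red stop, a block 12 mm along the rods, 66 mm across and 38 mm high, clamped on the rods at one side of the sliding jaw, which side varies; the point lies 34 mm above the table. The jaw meets it when slider_mid and this point are 42 mm apart
- white_stop_mid (a point): centre of the white stop, of the same shape, on the other side of the sliding jaw (the preset for another board, not wanted now)
- terminal_strip: white plastic terminal strip, 17x60x14 mm, lying loose in front of the holder; a bystander; origin at the centre of its underside
- bearing: steel ball bearing, 32 mm across, 9 mm thick, lying loose in front of the holder; a bystander; origin at the centre of its underside
- hex_key: black hex key, 24x72x6 mm, lying loose behind the holder; a bystander; origin at the centre of its underside

How it is judged:
On the way, in this order (a step that is already met when the one before it is completed fails the run):
1. the yellow brake plate is pressed down before the jaw has left its place (10 mm) (value of joint brake above 0.002 m and distance of slider_mid from where it was at the start of the episode below 0.01 m), for 0.05 s.
2. with the plate held down, the sliding jaw is pushed home against the red stop (horizontal distance between slider_mid and red_stop_mid below 0.045 m and value of joint brake above 0.001 m), for 0.1 s.
At the end, for the whole second after the job is handed in: the sliding jaw rests against the red stop (within 3 mm), its brake plate is up again, and nothing moves (horizontal distance between slider_mid and red_stop_mid below 0.045 m and value of joint brake below 0.001 m and velocity of joint slider between -0.005 and 0.005 m/s); the robot touches nothing.
It fails at once if the sliding jaw is dragged along its rods while its brake is on (more than 10 mm from its start and not yet near the red stop) (value of joint brake below 0.0005 m and distance of slider_mid from where it was at the start of the episode above 0.01 m and horizontal distance between slider_mid and red_stop_mid above 0.05 m and (velocity of joint slider above 0.03 m/s or velocity of joint slider below -0.03 m/s)).
It fails at once if a loose bystander is shifted or lifted by more than 15 mm (distance of any of terminal_strip, bearing, hex_key from where it was at the start of the episode above 0.015 m).
It also fails if it takes over 29 s, if anything falls off the work surface, if the arm or the gripper's body presses on something with over 40 N, if the wrist force passes 120 N, or if a joint passes its speed limit or range.

### The arm

A 6-joint arm with a two-finger parallel gripper is mounted at the origin on the work surface; the furniture and walls round the work are solid. World frame = base frame: x ahead of the robot, y to its left, z up, the work surface at z = 0. Lengths are in m, angles in rad, forces in N, time in s.
With the tool pointing down it reaches from about 0.275 to 0.875 m from the base axis. Payload 12.5 kg.
Tool frame: the origin (TCP) lies between the finger pads; the fingertips stand bot.finger_overhang ahead of it and the grasp point (between the pads) lies 8 mm behind it (bot.finger_overhang is the distance from the TCP to the fingertips, in m); z points along the fingers, y is the line along which they close (so a half turn about z gives the same grasp; the last joint's range is limited). The gripper opens to 85 mm and grips with 20 to 120 N. Pads are 22 mm wide; open, the fingers measure 114 mm over their backs; the gripper's body (76 mm by 85 mm) begins 54 mm behind the grasp point. The pads swing forward as they close: fully open they stand 13 mm farther back than shut.
Start: joints at [1.233, 0.351, 1.652, -0, 1.139, -0.085], TCP at [0.138, 0.533, 0.242] pointing down, gripper open.
Joint ranges: [-2.75, 2.75], [-0.79, 2.1], [0.01, 2.65], [-1.57, 4.71], [0.07, 3.14], [-2.87, 2.87]. Speed limits (rad/s): [2.22, 2.22, 2.79, 3.14, 3.14, 3.14].

### API

Orientations are given as a rotation vector (axis times angle).
In Python, from bench import bot, snapshot, get_calibration, job gives the robot as it stands.
- The arm moves only by the tool drive_tool, never from a script. Its argument "motion" is a list of rows, each a list of 5 numbers: the finger opening in mm, from 0 to 85.4, then the shift along the tool's x, y, z in mm, then the turn about the tool's z in rad. A call has 1 to 12 rows; each row is the pose to reach, as a shift and turn from the pose commanded when the call began, along the tool's axes at that moment; what a row does not reach only later rows make up. A row lasts 1/10 s, in which the tool goes at most 50 mm and 8.59 degrees, less where a joint would pass 70% of its speed; a pose out of reach is approached as far as the arm can. A call with a gripper value outside its range is refused whole. The fingers move at their own pace and stop on an object; "squeeze" is the grip in N (left out, the last holds). Time passes only in rows, so rows that repeat a pose let the fingers close. It gives the time, the measured TCP pose, the force, the opening and the grip force at its end, in the units of the state.
- bot.state(): the state, without advancing time (a new reading comes with each control period).
- snapshot(name): name is "scene" or "top" or "wrist"; returns the picture (480x640x3 uint8, blue, green, red); there is no depth.
- get_calibration(name): a dict with "fx", "fy", "cx", "cy" (pixels), "R" (3x3) and "t" (3): a world point X has camera coordinates R X + t; the wrist camera has in their place "tool_from_camera" (4x4, takes a point from camera to tool coordinates, whose origin is the TCP and whose axes are the flange's). Camera axes: x right, y down, z forward; pixel columns grow to the right and rows downward; lengths in m; the calibration is good to about 2 mm. The wrist camera is an equidistant fisheye: a pixel r from the principal point sees the ray r / f radians off the axis. A picture is of the moment at which its call begins: read the wrist's pose just before it. get_calibration takes no time and is no camera call.
- job.hand_in(): hands the job in; it is judged then, once.
The state is a dict: "clock": time; "joints": joint angles; "joint_velocities": joint speeds; "joint_efforts": joint torques, N m; "tool_pos": TCP position; "tcp_rot": TCP orientation; "contact_force": force on the tool from outside, world axes, zero at the start; "wrist_torque": the same for the moment, N m; "opening": opening from 0.0 (shut) to 1.0 (fully open); "gripper_force": force on a finger pad.
Only numpy, scipy, OpenCV 4.12 (cv2) and the standard library are available. Lean on these libraries where they do the work, as an engineer would, in place of code of your own. Each camera call takes 0.05 s, during which the arm holds its last target. There are 200 camera calls.

## Working session

There is one attempt and no reset: what is moved stays moved. The work goes in short steps, Python scripts to look and compute and a tool call to move; the robot and the scene stay as the last step left them, time stands still between calls to the robot, and variables do not carry over. Pictures are saved under pics/ and viewed, at most 10 in all, crops included, and the job is handed in when it is done.

Besides the shell and the picture viewer there is one more tool, called by a JSON object that holds its "method" and its "body", one argument or row to a line. drive_tool: Moves the arm, as the interface text tells. Its arguments: {"type":"object","properties":{"motion":{"type":"array"},"squeeze":{"type":"number"}},"required":["motion"]}

```bash
mkdir -p pics
python3 - <<'E'
from bench import bot,snapshot,get_calibration
import cv2
for n in("top","scene"):
    cv2.imwrite(f"pics/{n}0.png",snapshot(n)); c=get_calibration(n); print(n,{k:(v if not hasattr(v,'round') else v) for k,v in c.items()})
s=bot.state();print(s['clock'],s['tool_pos'],s['tcp_rot'],bot.finger_overhang,s['opening'],s['contact_force'])
E
```

```text
top {'fx': 458.2616883602174, 'fy': 458.2616883602174, 'cx': 326.01211536982936, 'cy': 242.43620325467813, 'R': array([[ 2.17630226e-04, -9.99999426e-01, -1.04880195e-03],
       [-9.85827730e-01, -3.85980844e-05, -1.67760796e-01],
       [ 1.67760659e-01,  1.07044787e-03, -9.85827173e-01]]), 't': array([-0.03501023,  0.49715859,  0.82770063])}
scene {'fx': 611.5994421236957, 'fy': 611.5994421236957, 'cx': 314.27939927027904, 'cy': 240.15759784324263, 'R': array([[ 0.644417  , -0.76460457,  0.01032434],
       [-0.55061148, -0.47334564, -0.68758338],
       [ 0.53061637,  0.43740572, -0.72603202]]), 't': array([-0.33631704,  0.27548627,  0.64356935])}
0.1 [0.13743947 0.53226703 0.24182623] [-3.96023075e-01 -3.11632071e+00  1.53753055e-03] 0.011 0.9911714888118481 [-0.40193754  0.12449618  1.11404125]
```

View pics/top0.png

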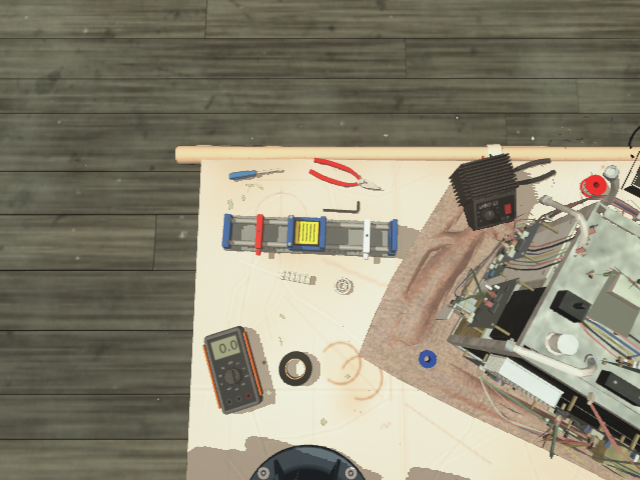

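View pics/scene0.png

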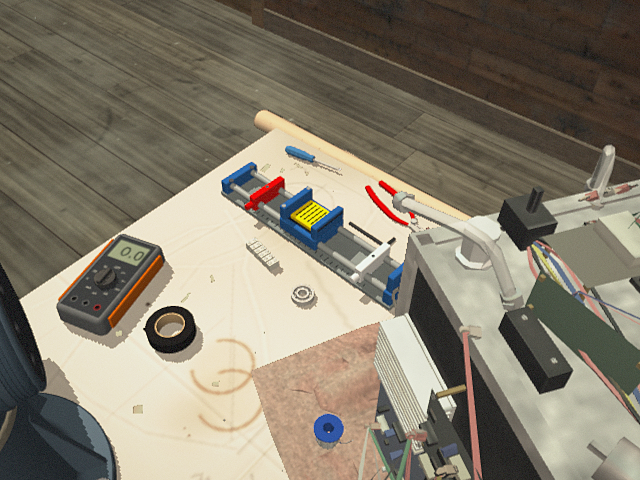

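The top view shows the yellow plate at about (308,233), the red stop at (260,235) to its left (robot's +y), and the white stop at (366,240). The bearing is at (344,285), the terminal strip at (298,278) and the hex key at (343,209). The scene view agrees: yellow plate (310,214), red stop (266,192).

```bash
cat > h.py <<'E'
import numpy as np,cv2
from bench import bot,snapshot,get_calibration
def ray(c,u,v):
    d=c['R'].T@np.array([(u-c['cx'])/c['fx'],(v-c['cy'])/c['fy'],1]); return -c['R'].T@c['t'],d
def plane(c,u,v,z):
    o,d=ray(c,u,v); return o+d*(z-o[2])/d[2]
def mask(im,col,box):
    h=cv2.cvtColor(im,cv2.COLOR_BGR2HSV); H,S,V=cv2.split(h)
    m={'y':(H>22)&(H<38)&(S>130)&(V>90),'r':((H<8)|(H>172))&(S>150)&(V>60),'b':(H>100)&(H<125)&(S>120)}[col].astype(np.uint8)
    o=np.zeros_like(m);x0,y0,x1,y1=box;o[y0:y1,x0:x1]=m[y0:y1,x0:x1]
    if col=='y': o=cv2.morphologyEx(o,cv2.MORPH_CLOSE,np.ones((5,5),np.uint8))
    return o
def rect(m):
    c=max(cv2.findContours(m,cv2.RETR_EXTERNAL,cv2.CHAIN_APPROX_NONE)[0],key=cv2.contourArea); return cv2.minAreaRect(c)
def tri(a,b):
    (o,d),(p,e)=a,b; A=np.stack([d,-e],1); s=np.linalg.lstsq(A,p-o,rcond=None)[0]
    P,Q=o+d*s[0],p+e*s[1]; return (P+Q)/2,np.linalg.norm(P-Q)
E
python3 - <<'E'
from h import *
T,S=get_calibration('top'),get_calibration('scene')
t,s=cv2.imread('pics/top0.png'),cv2.imread('pics/scene0.png')
ry,sy=rect(mask(t,'y',(280,205,335,260))),rect(mask(s,'y',(280,185,345,240)))
rr=rect(mask(t,'r',(245,205,275,262)))
print(ry,sy,rr)
print('yellow tri',tri(ray(T,*ry[0]),ray(S,*sy[0])),'top42',plane(T,*ry[0],.042),'scene42',plane(S,*sy[0],.042))
print('ycorn',[plane(T,*p,.042)[:2].round(4) for p in cv2.boxPoints(ry)])
for z in(.04,.053):print('red',z,plane(T,*rr[0],z),[plane(T,*p,z)[:2].round(4) for p in cv2.boxPoints(rr)])
# holder ends (blue blocks)
for box in((218,205,236,256),(385,212,402,262),(284,205,330,256)):
    r=rect(mask(t,'b',box)); print('blue',r,plane(T,*r[0],.03))
for n,p in(('strip',(298,278)),('bearing',(344,285)),('hex',(343,209))):print(n,plane(T,*p,.007))
E
```

```text
((306.4534606933594, 232.29136657714844), (22.314369201660156, 22.60797882080078), 3.3664605617523193) ((308.76715087890625, 213.71829223632812), (23.983535766601562, 31.78046226501465), 46.84761428833008) ((258.74566650390625, 230.58731079101562), (6.142327308654785, 33.15857696533203), 2.8624050617218018)
yellow tri (array([0.51557557, 0.00349968, 0.04160103]), np.float64(0.0034159270956426596)) top42 [0.51676221 0.00231752 0.042     ] scene42 [0.51388769 0.00428271 0.042     ]
ycorn [array([0.4962, 0.0246]), array([0.54  , 0.0225]), array([ 0.5375, -0.0201]), array([ 0.4937, -0.0177])]
red 0.04 [0.52046244 0.09359893 0.04      ] [array([0.4887, 0.1002]), array([0.5532, 0.0987]), array([0.5526, 0.0869]), array([0.4881, 0.0885])]
red 0.053 [0.51790282 0.09164022 0.053     ] [array([0.4866, 0.0982]), array([0.5501, 0.0967]), array([0.5496, 0.085 ]), array([0.4861, 0.0867])]
blue ((226.082763671875, 230.00692749023438), (5.314911365509033, 32.38773727416992), 4.763641834259033) [0.52357411 0.1583035  0.03      ]
blue ((394.5, 234.5), (29.0, 3.0), 90.0) [ 0.51474164 -0.16708975  0.03      ]
blue ((313.0, 231.5), (29.0, 22.0), 90.0) [ 0.52063577 -0.00978626  0.03      ]
strip [0.43278201 0.01968891 0.007     ]
bearing [ 0.4191664  -0.06990205  0.007     ]
hex [ 0.57094995 -0.06886859  0.007     ]
```

Run:
```python
from h import *
from scipy.spatial.transform import Rotation as Ro
s=bot.state();R=Ro.from_rotvec(s['tcp_rot']).as_matrix();print(R.round(4))
for tgt in([.516,.007,.14],):print((R.T@(np.array(tgt)-s['tool_pos'])*1e3).round(1))
d=np.array([.035,1,0]);print('rod dir in tool',(R.T@d).round(3), np.degrees(np.arctan2(*(R.T@d)[[1,0]])))
```

```text
[[-9.682e-01  2.501e-01 -3.000e-04]
 [ 2.501e-01  9.682e-01 -9.000e-04]
 [ 1.000e-04 -1.000e-03 -1.000e+00]]
[-497.9 -413.8  102.2]
rod dir in tool [ 0.216  0.977 -0.001] 77.51983247785886
```

{"method": "drive_tool", "body": {
  "motion": [
    [0,-38,-32,0,0],
    [0,-76,-64,0,-0.05],
    [0,-114,-95,0,-0.1],
    [0,-152,-127,0,-0.15],
    [0,-190,-158,0,-0.2],
    [0,-228,-190,0,-0.218],
    [0,-266,-221,0,-0.218],
    [0,-304,-253,0,-0.218],
    [0,-342,-284,10,-0.218],
    [0,-380,-316,20,-0.218],
    [0,-418,-348,30,-0.218],
    [0,-456,-380,40,-0.218]
  ],
  "squeeze": 60
}}

```text
clock: 1.3
tool_pos: [0.4836, 0.0502, 0.2022]
tcp_rot: [-0.055, -3.141, -0.0]
contact_force: [0.4, 0.8, -0.0]
opening: -0.004
gripper_force: 0.0
```

{"method": "drive_tool", "body": {
  "motion": [
    [0,-16,-21,20,0],
    [0,-33.5,-42,50,0],
    [0,-33.5,-42,85,0],
    [0,-33.5,-42,120,0],
    [0,-33.5,-42,125,0],
    [0,-33.5,-42,125,0]
  ]
}}

```text
clock: 1.9
tool_pos: [0.5145, 0.0091, 0.0775]
tcp_rot: [-0.054, -3.139, -0.0]
contact_force: [-0.2, 0.4, 0.4]
opening: -0.001
gripper_force: 0.0
```

Run:
```python
from h import *
a=snapshot('scene')[130:330,180:440];b=snapshot('top')[180:300,200:420]
a=cv2.resize(a,(780,600)); b=cv2.resize(b,(800,436))
w=snapshot('wrist')
cv2.imwrite('pics/s1.png',a);cv2.imwrite('pics/t1.png',b);cv2.imwrite('pics/w1.png',w)
print(bot.state()['tool_pos'])
```

```text
[0.51576973 0.00914338 0.07940445]
```

View pics/s1.png

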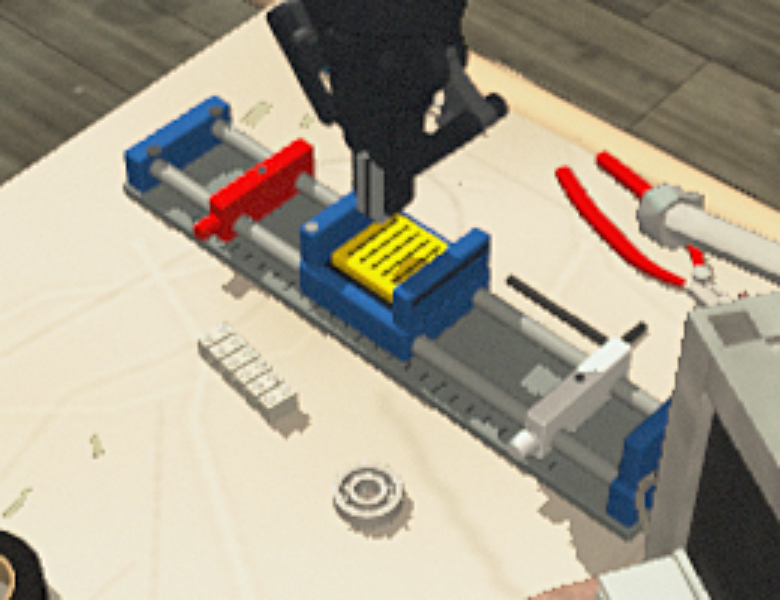

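View pics/w1.png

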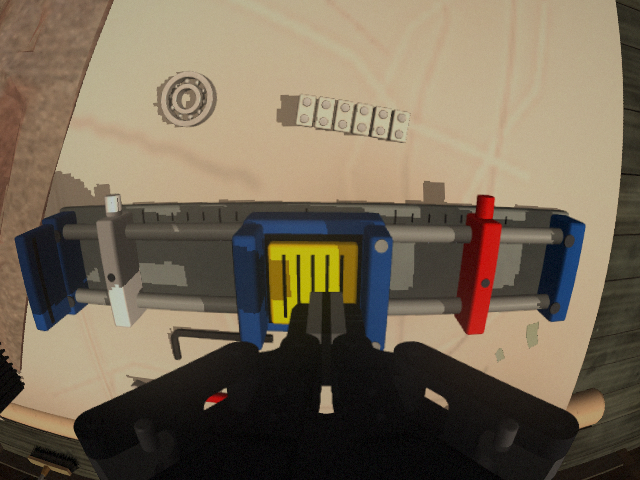

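The wrist view shows the closed tips at (325,297), over the yellow plate (columns 268–358, rows 240–325) and between the shoulders. The red stop is at (480,275), towards the tool's +y. Next I descend gently.

{"method": "drive_tool", "body": {
  "motion": [
    [0,0,-2,10,0],
    [0,0,-2,18,0],
    [0,0,-2,22,0],
    [0,0,-2,24,0],
    [0,0,-2,26,0],
    [0,0,-2,26,0],
    [0,0,-2,26,0]
  ]
}}

```text
clock: 2.75
tool_pos: [0.5146, 0.0071, 0.0519]
tcp_rot: [-0.055, -3.141, -0.0]
contact_force: [-2.9, 0.1, 4.2]
opening: -0.0
gripper_force: 2.2
```

{"method": "drive_tool", "body": {
  "motion": [
    [0,0,0,1,0],
    [0,0,0,2,0],
    [0,0,0,3,0],
    [0,0,0,3.5,0],
    [0,0,0,3.5,0],
    [0,0,0,3.5,0]
  ]
}}

```text
clock: 3.35
tool_pos: [0.5146, 0.0071, 0.0486]
tcp_rot: [-0.055, -3.141, 0.0]
contact_force: [-4.9, 0.5, 8.7]
opening: -0.004
gripper_force: 4.9
```

{"method": "drive_tool", "body": {
  "motion": [
    [0,0,0,1,0],
    [0,0,0,1,0],
    [0,0,3,1,0],
    [0,0,6,1,0],
    [0,0,9,1,0],
    [0,0,12,1,0],
    [0,0,15,1,0],
    [0,0,18,1,0],
    [0,0,21,1,0],
    [0,0,24,1,0],
    [0,0,24,1,0]
  ]
}}

```text
clock: 4.45
tool_pos: [0.5157, 0.0314, 0.048]
tcp_rot: [0.054, 3.141, 0.0]
contact_force: [-5.1, 1.0, 13.9]
opening: 0.001
gripper_force: 6.3
```

Run:
```python
from h import *
cv2.imwrite('pics/w2.png',snapshot('wrist'))
s=bot.state();print(s['tool_pos'],s['contact_force'])
```

```text
[0.51573721 0.03130243 0.0479536 ] [-5.35634229  0.50350187 12.2114699 ]
```

View pics/w2.png

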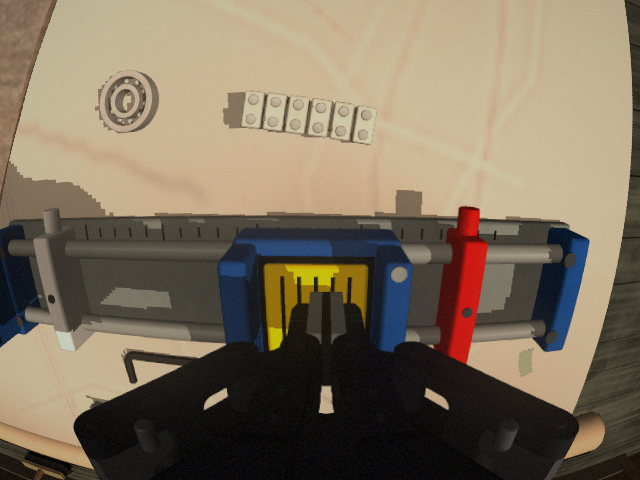

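The plate is fully down and the jaw is travelling with the finger: tip at (325,300), jaw's leading edge at about 410, red stop at about 445. I'll keep pushing.

{"method": "drive_tool", "body": {
  "motion": [
    [0,0,3,0,0],
    [0,0,6,0,0],
    [0,0,9,0,0],
    [0,0,12,0,0],
    [0,0,15,0,0],
    [0,0,18,0,0],
    [0,0,20,0,0],
    [0,0,22,0,0],
    [0,0,23,0,0],
    [0,0,24,0,0],
    [0,0,24,0,0]
  ]
}}

```text
clock: 5.6
tool_pos: [0.5168, 0.0552, 0.048]
tcp_rot: [0.054, 3.14, 0.0]
contact_force: [-3.7, 1.3, 11.7]
opening: -0.001
gripper_force: 5.9
```

{"method": "drive_tool", "body": {
  "motion": [
    [0,0,1,0,0],
    [0,0,2,0,0],
    [0,0,3,0,0],
    [0,0,3,0,0],
    [0,0,3,0,0]
  ]
}}

```text
clock: 6.1
tool_pos: [0.5169, 0.0576, 0.048]
tcp_rot: [0.054, 3.14, -0.001]
contact_force: [-3.0, -5.2, 11.3]
opening: 0.002
gripper_force: 5.7
```

Run:
```python
from h import *
cv2.imwrite('pics/w3.png',snapshot('wrist'))
s=bot.state();print(s['tool_pos'],s['contact_force'])
```

```text
[0.51691734 0.05760396 0.04795312] [-3.05482093 -4.23708917 11.67899364]
```

View pics/w3.png

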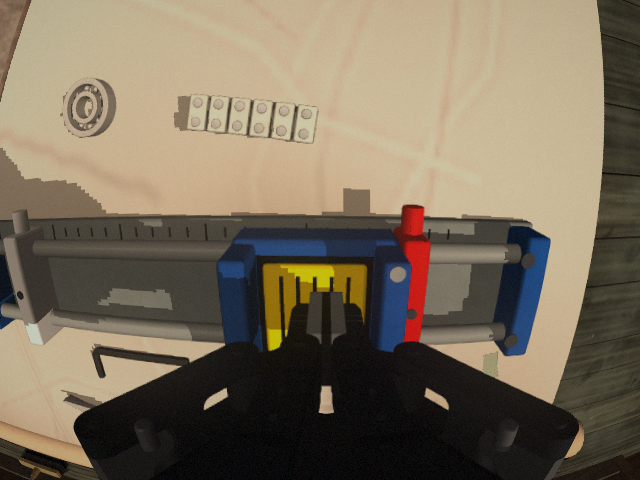

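The jaw (edge at about 408) now meets the red stop and the y force has risen to about -5 N. Time to lift off straight up.

{"method": "drive_tool", "body": {
  "motion": [
    [0,0,0,-2,0],
    [0,0,0,-4,0],
    [0,0,0,-7,0],
    [0,0,0,-12,0],
    [0,0,0,-30,0],
    [0,0,0,-60,0],
    [0,0,0,-90,0],
    [0,0,0,-90,0],
    [0,0,0,-90,0]
  ]
}}

```text
clock: 7.05
tool_pos: [0.5167, 0.0581, 0.1375]
tcp_rot: [0.055, 3.14, 0.0]
contact_force: [-0.0, -0.8, -0.8]
opening: 0.0
gripper_force: 0.0
```

Run:
```python
from h import *
cv2.imwrite('pics/w4.png',snapshot('wrist'))
s=bot.state();print(s['clock'],s['tool_pos'],s['contact_force'])
```

```text
7.1 [0.5162198  0.05807095 0.13676925] [-0.71506571 -0.41360373  0.06370765]
```

View pics/w4.png

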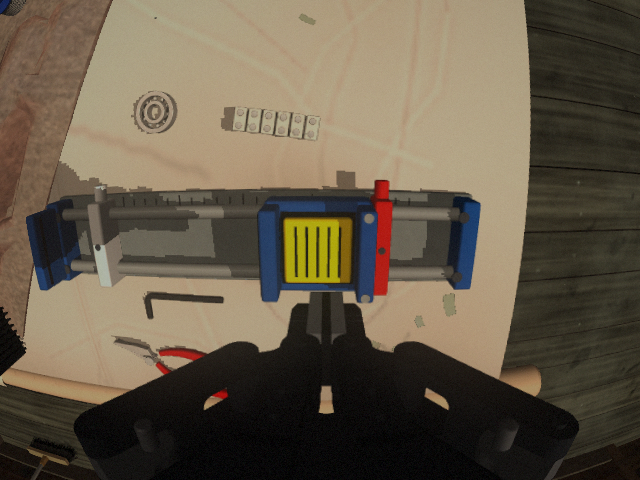

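The jaw (edge at column 377) sits flush against the red stop, the plate is up at (317,250), and the bystanders haven't moved. Handing in.

```bash
python3 -c "
from bench import job
print(job.hand_in())"
```

```text
the job is handed in; nothing more can be done
None
```

The jaw was pushed home against the red stop with the brake plate held down, and the last wrist picture shows it flush there with the plate up and the loose things where they lay; I handed the job in at about 7 s, and no verdict came back.

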